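# Square an embossed panel into the fence corner and turn on the vacuum

### The arm

A 7-joint arm with a two-finger parallel gripper is mounted at the origin on the work surface. World frame = base frame: x ahead of the robot, y to its left, z up, the work surface at z = 0. Lengths are in m, angles in rad, forces in N, time in s.
With the tool pointing down it reaches from about 0.35 to 0.9 m from the base axis. Payload 8.1 kg.
Tool frame: the origin (TCP) lies between the finger pads, 19 mm behind the fingertips; this is the grasp point; z points along the fingers, y is the line along which they close (so a half turn about z gives the same grasp; the last joint's range is limited). The gripper opens to 92 mm and grips with 3 to 60 N. Pads are 19 mm wide; open, the fingers measure 130 mm over their backs; the gripper's body (75 mm by 190 mm) begins 47 mm behind the grasp point.
Start: joints at [1.147, 0.434, 0.025, 1.573, -0.012, 1.134, -0.075], TCP at [0.197, -0.593, 0.246] pointing down, gripper open.
Joint ranges: [-2.62, 2.62], [-0.44, 2.09], [-1.27, 1.32], [0.08, 2.57], [-1.32, 4.46], [0.12, 2], [-2.74, 2.74]. Speed limits (rad/s): [2.22, 2.22, 3.01, 3.01, 3.14, 3.14, 3.14].

### API

Orientations are given as a rotation vector (axis times angle).
In Python, from cell import arm gives the robot as it stands.
- The arm moves only by the tool carry_out, never from a script. Its argument "commands" is a list of rows, each a list of 7 numbers: the opening, from 0 (shut) to 1 (fully open), then the shift along the tool's x, y, z each as a share of 0.025 m, from -1 to 1, then the turn, a rotation vector about the tool's x, y, z each as a share of 0.1 rad, from -1 to 1. A call has 1 to 8 rows; each row shifts and turns the commanded pose from where the row before left it, along the tool's axes as they then stand; what a row does not reach is not made up. A row lasts 1/10 s, in which the tool goes at most 50 mm and 8.59 degrees, less where a joint would pass 70% of its speed; a pose out of reach is approached as far as the arm can. A call with a number of a shift or a turn outside -1 to 1 is refused whole. A call with a gripper value outside its range is refused whole. The fingers move at their own pace and stop on an object; "squeeze" is the grip in N (left out, the last holds). Time passes only in rows, so rows that do not move let the fingers close. It gives the time, the measured TCP pose, the force, the opening and the grip force at its end, in the units of the state.
- arm.observe(): the state, without advancing time (a new reading comes with each control period).
- arm.get_image(name): name is "scene" or "side" or "wrist"; returns a dict with "pixels" (480x640x3 uint8, red, green, blue), "range_z" (480x640 float32, m along the optical axis (not along the pixel's ray), 0 where there is no reading), "mtx" (3x3 intrinsics, pixels), "R" (3x3) and "t" (3): a world point X has camera coordinates R X + t; the wrist camera has in their place "tool_from_camera" (4x4, takes a point from camera to tool coordinates, whose origin is the TCP and whose axes are the flange's). Camera axes: x right, y down, z forward; pixel columns grow to the right and rows downward; lengths in m; the calibration is good to about 2 mm. The wrist camera is an equidistant fisheye: a pixel r from the principal point sees the ray r / f radians off the axis. A picture is of the moment at which its call begins: read the wrist's pose just before it.
- arm.sign_off(): hands the job in; it is judged then, once.
The state is a dict: "clock": time; "joints": joint angles; "dq": joint speeds; "joint_efforts": joint torques, N m; "position": TCP position; "ee_rot": TCP orientation; "force": force on the tool from outside, world axes, zero at the start; "ft_torque": the same for the moment, N m; "width": opening from 0.0 (shut) to 1.0 (fully open); "gripper_force": force on a finger pad.
Only numpy, scipy, OpenCV 4.12 (cv2) and the standard library are available. Lean on these libraries where they do the work, as an engineer would, in place of code of your own. Each camera call takes 0.05 s, during which the arm holds its last target. There are 200 camera calls.

### The job

Push the metal-faced panel block across the grey holding board until it sits square and flush against both steel fence bars, in the corner. Then turn the black knob on the sloped valve box fully clockwise to its end stop, so that the vacuum holds the panel. Leave the other things on the bench where they are.

Things in the scene. Friction and masses are not known exactly. Their poses are not given: they have to be found in the camera images.
- panel: the work: plywood block faced with aluminium sheet with raised spirals, 110 (its x) x 140 (its y) x 30 mm high, about 0.4 kg, lying loose and askew on the holding board, too wide to grip. Origin: centre of its underside. Its 140 mm side goes against the far fence, its 110 mm side against the left fence
- board: the vacuum holding board, fixed: grey plate 280 (x) x 270 (y) x 12 mm with a grid of small dark holes and two steel fence bars, 16 mm thick, standing 20 mm above the plate: one along its far (+x) edge, one along its left (+y) edge. Origin: centre of its underside, on the bench (z = 0)
- corner (a point): the point on the board's top face where the inner faces of the fences would meet, at (120, 115, 12) mm in the board's frame, axes as the board's: far fence's face at x = 0, left fence's at y = 0. The panel is home with its centre at (-55, -70) mm from here. The fences leave the very corner open
- valve_box: the vacuum valve box, fixed: grey, 130 x 130 mm, 112 mm high; its upper face slopes at 35 degrees, the normal pointing up and to its own front (its -x), and carries the knob. Origin: centre of its underside, on the bench. A copper pipe at its back bends forward and holds a round gauge over the knob, so a tool pointing straight down has no room there: hold it square to the slope
- valve_grip (a point): a point on the knob's axis at the height to grip it. The knob is black, 44 mm across, with an upright bar grip. Axes turn with the knob: x along the bar, y across it (the fingers close along y), z out of the sloped face along the knob's axis
- valve (a joint): knob angle in rad: 0 is fully anticlockwise (bar pointing straight up the slope), grows clockwise as seen looking at the knob's face, 1.4 is the clockwise end stop
- punch: bystander: a square steel punch, 110 x 11 x 11 mm, lying along its x. Origin: centre of its underside
- level: bystander: a small black spirit level, 22 x 140 x 40 mm. Origin: centre of its underside
- marker: bystander: a blue marker, 130 x 12 x 12 mm, lying along its x. Origin: centre of its underside
- hammer: bystander: a hammer 240 mm long, lying along its x. Origin: centre of its underside
- carton: bystander: a small cardboard carton, 60 x 85 x 42 mm. Origin: centre of its underside
- bottle: bystander: a brown glass bottle, 60 mm across, 200 mm tall. Origin: centre of its underside
- gauge (a point): centre of the round gauge above the knob, fixed to the valve box: 42 mm across, 22 mm thick, its face to the box's front; the copper pipe, 12 mm thick, runs from it 50 mm backwards and then down to the box

How it is judged:
By the outcome, as a careful person would: the job done as asked, in the order asked, and still so for the second after the job is handed in, with the robot touching nothing.
It also fails if it takes over 72 s, if anything falls off the work surface, if the arm or the gripper's body presses on something with over 40 N, if the wrist force passes 120 N, or if a joint passes its speed limit or range.

## Working session

There is one attempt and no reset: what is moved stays moved. The work goes in short steps, Python scripts to look and compute and a tool call to move; the robot and the scene stay as the last step left them, time stands still between calls to the robot, and variables do not carry over. Pictures are saved under pics/ and viewed, at most 10 in all, crops included, and the job is handed in when it is done.

Besides the shell and the picture viewer there is one more tool, called after ">>>" as name(argument=value, ...), one argument or row to a line, values as JSON. carry_out: Moves the arm, as the interface text tells. Shift numbers are shares of 0.025 m and turn numbers shares of 0.1 rad, none past 1 either way. Its arguments: {"type":"object","properties":{"commands":{"type":"array"},"squeeze":{"type":"number"}},"required":["commands"]}

```bash
mkdir -p pics; ls
python3 - <<'E'
from cell import arm
import cv2,pickle
o=arm.observe();print(o['clock'],o['position'],o['ee_rot'],o['joints'],o['width'],o['force'])
d={}
for n in ("scene","side"):
    im=arm.get_image(n);d[n]=im;cv2.imwrite(f'pics/{n}0.png',im['pixels'][:,:,::-1])
    print(n,im['mtx'].tolist(),im['R'].tolist(),im['t'])
pickle.dump(d,open('d0.pkl','wb'))
E
```

```text
pics
0.0 [ 0.19684016 -0.59265374  0.2447204 ] [-3.09971671e+00 -5.01293884e-01  6.67235803e-04] [ 1.14741255  0.43523679  0.02499311  1.57413905 -0.01159398  1.13401944
 -0.07512921] 1.0022686635092317 [-0.56722794 -0.1052708  -0.94280422]
scene [[575.7011195585786, 0.0, 326.68243044558824], [0.0, 575.7011195585786, 231.93864307073633], [0.0, 0.0, 1.0]] [[0.7449154789357764, 0.6670999884482861, 0.008861978006057737], [0.5686132953951734, -0.6278805359508491, -0.5314555041336159], [-0.34896969716828485, 0.4009284699124909, -0.8470398529419404]] [-0.48832963 -0.20429162  1.48493037]
side [[440.2479440547506, 0.0, 323.42981048079844], [0.0, 440.2479440547506, 244.91589145918653], [0.0, 0.0, 1.0]] [[-0.9952010827533666, -0.09639919072486913, -0.016792882841170535], [-0.06158920248830224, 0.7504625261284605, -0.6580370559579032], [0.07603666893928142, -0.6538449303194755, -0.752798267846133]] [0.60895711 0.1299417  0.96532541]
```

View pics/scene0.png

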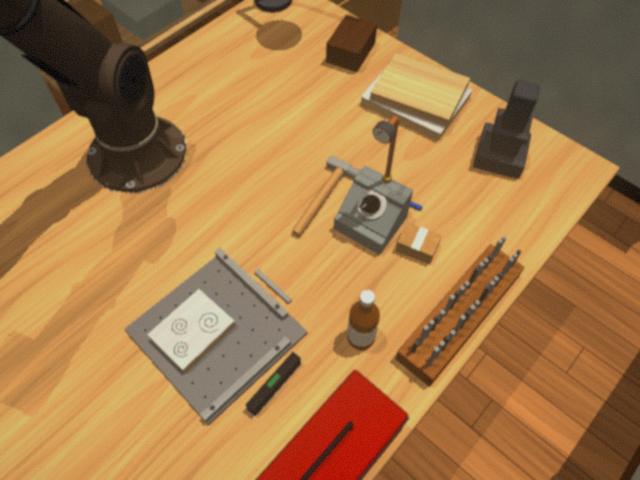

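View pics/side0.png

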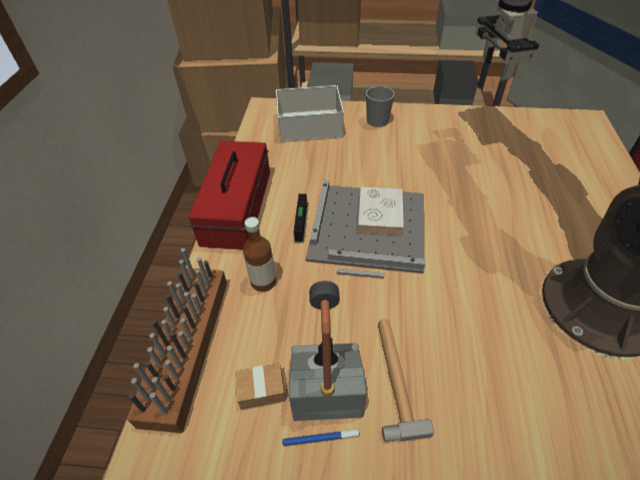

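The scene view shows the board at about (215,335), the panel at (192,328) and the far fence running (205,415)-(288,345). The left fence runs (217,252)-(287,315), and the valve box is at (372,205) with its knob at (372,206). The side view sees the box from behind, so its front faces about world -y.

```bash
cat > h.py <<'E'
import numpy as np,cv2
from scipy.spatial.transform import Rotation as Ro
def ray(im,p):
    K,R,t=im['mtx'],im['R'],im['t']
    d=R.T@np.linalg.solve(K,np.array([p[0],p[1],1.]));return -R.T@t,d
def plane(im,p,z):
    c,d=ray(im,p);return c+d*(z-c[2])/d[2]
def tri(a,p,b,q):
    c1,d1=ray(a,p);c2,d2=ray(b,q)
    s=np.linalg.lstsq(np.c_[d1,-d2],c2-c1,rcond=None)[0]
    x,y=c1+s[0]*d1,c2+s[1]*d2;return (x+y)/2,np.linalg.norm(x-y)
def depth(im,p):
    c,d=ray(im,p);u,v=map(int,np.round(p));w=im['range_z'][v-1:v+2,u-1:u+2];return c+d*np.median(w)
def proj(im,X):
    q=im['mtx']@(im['R']@X+im['t']);return q[:2]/q[2]
E
python3 - <<'E'
from h import *
import pickle
d=pickle.load(open('d0.pkl','rb'));S,D=d['scene'],d['side']
def crop(im,x0,y0,w,h):
    return cv2.resize(im['pixels'][y0:y0+h,x0:x0+w,::-1],(400,300),interpolation=cv2.INTER_CUBIC)
m=np.vstack([np.hstack([crop(S,100,240,240,180),crop(D,290,165,160,120)]),np.hstack([crop(S,310,110,133,100+50//50*0),crop(D,270,280,160,120)])]) if 0 else np.vstack([np.hstack([crop(S,100,240,240,180),crop(D,290,165,160,120)]),np.hstack([crop(S,300,110,200,150),crop(D,260,270,200,150)])])
cv2.imwrite('pics/mont.png',m)
for n,im,c in (('scene',S,(192,328)),('side',D,(381,210))):
    hsv=cv2.cvtColor(im['pixels'],cv2.COLOR_RGB2HSV)
    mk=((hsv[...,2]>170)&(hsv[...,1]<70)).astype(np.uint8)
    mk=cv2.morphologyEx(mk,cv2.MORPH_CLOSE,np.ones((5,5)))
    cs,_=cv2.findContours(mk,0,1)
    cs=[k for k in cs if cv2.pointPolygonTest(k,c,False)>=0]
    for k in cs:
        P=np.array([plane(im,p,.042)[:2] for p in k[:,0].astype(float)])
        print(n,len(k),cv2.contourArea(k),cv2.minAreaRect((P*1000).astype(np.float32)))
    print(n,'depth panel',depth(im,c),hsv[c[1],c[0]])
E
```

```text
scene 175 3349.5 ((486.6015625, -231.94735717773438), (110.41223907470703, 140.85284423828125), 0.07712450623512268)
scene depth panel [ 0.49079772 -0.23193562  0.04288462] [ 30  30 216]
side 157 1581.5 ((487.24053955078125, -229.5833740234375), (141.2118682861328, 110.48963165283203), 89.88983917236328)
side depth panel [ 0.48600006 -0.21353591  0.04224668] [ 30  20 196]
```

View pics/mont.png

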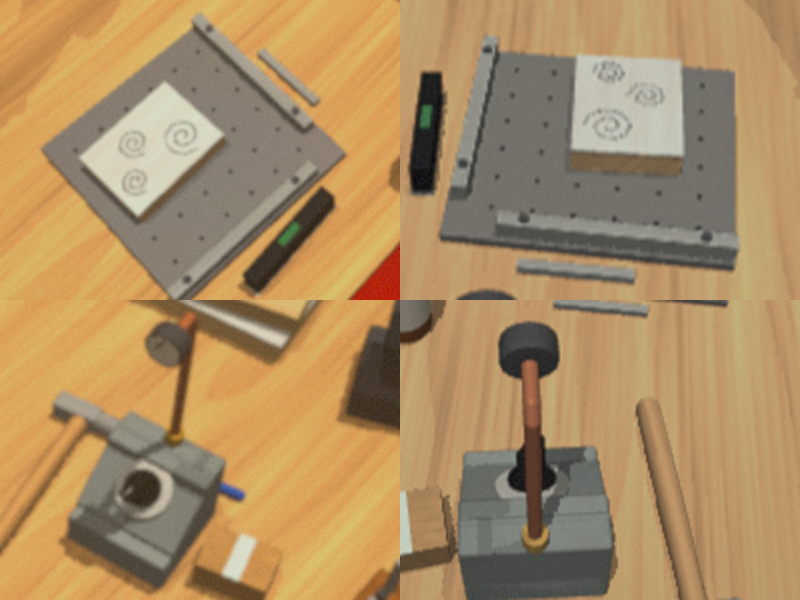

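The montage shows panel, board and fences clearly in both views. Both views agree on the panel: centre (0.487,-0.231), yaw about 0, size 110x141 mm. The white knob plate is at scene (371,206) and the gauge at scene (383,132). Next I'll measure the fences.

Run:
```python
from h import *
import pickle
d=pickle.load(open('d0.pkl','rb'));S,D=d['scene'],d['side']
# sample colours
for n,im,pts in (('S',S,[(250,282),(265,296),(245,380),(225,300)]),('D',D,[(320,205),(370,254),(345,200),(380,262)])):
    hsv=cv2.cvtColor(im['pixels'],cv2.COLOR_RGB2HSV)
    print(n,[hsv[p[1],p[0]].tolist() for p in pts],[depth(im,p)[2].round(4) for p in pts])
for n,im in (('S',S),('D',D)):
    hsv=cv2.cvtColor(im['pixels'],cv2.COLOR_RGB2HSV)
    # points of depth height
    v,u=np.mgrid[0:480,0:640]
    K,R,t=im['mtx'],im['R'],im['t']
    dc=np.stack([(u-K[0,2])/K[0,0],(v-K[1,2])/K[1,1],np.ones_like(u)],-1)*im['range_z'][...,None]
    W=(dc-t)@R
    np.save(f'W{n}.npy',W)
    # depth-gated fence tops -> ray-plane at z=.032
    mk=((abs(W[...,2]-.032)<.006)&(hsv[...,1]<75)&(W[...,0]>.3)&(W[...,0]<.8)&(W[...,1]>-.5)&(W[...,1]<.1)).astype(np.uint8)
    N,L,st,ce=cv2.connectedComponentsWithStats(mk)
    for i in range(1,N):
        if st[i,4]>80:
            k=np.argwhere(L==i)[:,::-1].astype(float)
            P=np.array([plane(im,p,.032)[:2] for p in k])*1000
            print(n,st[i,4],cv2.minAreaRect(P.astype(np.float32)),'PCA',P.mean(0),np.degrees(np.arctan2(*np.linalg.svd(P-P.mean(0),full_matrices=False)[2][0][::-1])))
# grey plate extents
    mk=((abs(W[...,2]-.012)<.006)&(hsv[...,1]<75)&(W[...,0]>.3)&(W[...,0]<.8)&(W[...,1]>-.5)&(W[...,1]<.1)).astype(np.uint8)
    N,L,st,ce=cv2.connectedComponentsWithStats(mk);i=1+st[1:,4].argmax()
    k=np.argwhere(L==i)[:,::-1].astype(float)
    P=np.array([plane(im,p,.012)[:2] for p in k])*1000
    print(n,'plate',cv2.minAreaRect(P.astype(np.float32)))
```

```text
S [[18, 39, 169], [23, 35, 166], [21, 37, 166], [17, 37, 138]] [np.float64(0.0315), np.float64(0.0327), np.float64(0.0327), np.float64(0.0133)]
D [[30, 14, 145], [35, 10, 150], [23, 20, 115], [36, 15, 83]] [np.float64(0.0316), np.float64(0.0315), np.float64(0.0123), np.float64(0.02)]
S 652 ((496.596923828125, -74.06431579589844), (17.219465255737305, 225.06509399414062), 87.25942993164062) PCA [500.87668934 -74.36238894] -2.8531882399742226
S 981 ((643.579833984375, -225.91790771484375), (224.0304718017578, 18.949024200439453), 87.21876525878906) PCA [ 642.77737492 -230.0358075 ] -92.79822749083714
S plate ((517.6676025390625, -197.8896484375), (266.773193359375, 277.93719482421875), 87.21406555175781)
D 399 ((642.076904296875, -219.5493621826172), (229.51963806152344, 16.75183868408203), 87.23634338378906) PCA [ 642.48979244 -212.320361  ] 87.20965720242671
D 644 ((494.7501220703125, -67.87567901611328), (21.3732852935791, 223.87014770507812), 87.19903564453125) PCA [492.99059165 -68.47143063] 177.14252853451833
D 81 ((746.2054443359375, 20.32035255432129), (58.9830207824707, 27.807249069213867), 15.89869499206543) PCA [744.13289205  23.63276589] 19.061465983811065
D plate ((515.5031127929688, -190.1094207763672), (273.6666564941406, 278.9980773925781), 87.1494140625)
```

```bash
cat >> h.py <<'E'
def plan(pos,Rt,n,op,start=None,show=True):
    """rows of at most 1 share to reach pos, Rt from the present pose"""
    if start is None:
        from cell import arm
        o=arm.observe();start=(o['position'],o['ee_rot'])
    p=np.array(start[0],float);R=Ro.from_rotvec(start[1])
    for i in range(n):
        k=n-i
        s=np.round(R.inv().apply((pos-p)/k)/.025,2);w=np.round((R.inv()*Rt).as_rotvec()/k/.1,2)
        if abs(np.r_[s,w]).max()>1: print('OVER',end=' ')
        if i%8==0: print('--',p.round(3))
        print([op]+(s+0.).tolist()+(w+0.).tolist(),end=',\n')
        p=p+R.apply(s*.025);R=R*Ro.from_rotvec(w*.1)
    print('end',p.round(4))
def down(a):  # tool down, tool x at world angle a
    return Ro.from_matrix(np.c_[[np.cos(a),np.sin(a),0],[np.sin(a),-np.cos(a),0],[0,0,-1]])
th=-.0487
ex=np.array([np.cos(th),np.sin(th),0]);ey=np.array([-np.sin(th),np.cos(th),0])
def B(u,v,z): return u*ex+v*ey+np.array([0,0,z])
E
python3 - <<'E'
from h import *
print(B(.41,-.207,.1))
plan(B(.41,-.207,.09),down(th),16,.7)
E
```

```text
[ 0.39943698 -0.22671369  0.1       ]
-- [ 0.197 -0.593  0.245]
[0.7, 0.77, -0.71, 0.39, 0.0, 0.0, 0.23],
[0.7, 0.75, -0.73, 0.39, 0.0, 0.0, 0.23],
[0.7, 0.74, -0.74, 0.39, 0.0, 0.0, 0.23],
[0.7, 0.72, -0.76, 0.39, 0.0, 0.0, 0.23],
[0.7, 0.7, -0.78, 0.39, 0.0, 0.0, 0.23],
[0.7, 0.68, -0.79, 0.39, 0.0, 0.0, 0.23],
[0.7, 0.66, -0.81, 0.39, 0.0, 0.0, 0.23],
[0.7, 0.65, -0.82, 0.39, 0.0, 0.0, 0.23],
-- [ 0.298 -0.41   0.167]
[0.7, 0.63, -0.84, 0.39, 0.0, 0.0, 0.23],
[0.7, 0.61, -0.85, 0.39, 0.0, 0.0, 0.23],
[0.7, 0.59, -0.86, 0.38, 0.0, 0.0, 0.23],
[0.7, 0.57, -0.88, 0.39, 0.0, 0.0, 0.23],
[0.7, 0.54, -0.89, 0.38, 0.0, 0.0, 0.23],
[0.7, 0.52, -0.9, 0.39, 0.0, 0.0, 0.23],
[0.7, 0.51, -0.91, 0.38, -0.01, 0.0, 0.24],
[0.7, 0.48, -0.93, 0.39, 0.0, 0.01, 0.23],
end [ 0.3994 -0.2267  0.0899]
```

>>> carry_out(
  commands=[
    [0.7, 0.77, -0.71, 0.39, 0, 0, 0.23],
    [0.7, 0.75, -0.73, 0.39, 0, 0, 0.23],
    [0.7, 0.74, -0.74, 0.39, 0, 0, 0.23],
    [0.7, 0.72, -0.76, 0.39, 0, 0, 0.23],
    [0.7, 0.7, -0.78, 0.39, 0, 0, 0.23],
    [0.7, 0.68, -0.79, 0.39, 0, 0, 0.23],
    [0.7, 0.66, -0.81, 0.39, 0, 0, 0.23],
    [0.7, 0.65, -0.82, 0.39, 0, 0, 0.23],
  ],
)

```text
clock: 0.9
position: [0.2986, -0.4089, 0.167]
ee_rot: [-3.134, -0.213, 0.0]
force: [0.5, 0.4, -0.1]
width: 0.699
gripper_force: 0.0
```

>>> carry_out(
  commands=[
    [0.7, 0.63, -0.84, 0.39, 0, 0, 0.23],
    [0.7, 0.61, -0.85, 0.39, 0, 0, 0.23],
    [0.7, 0.59, -0.86, 0.38, 0, 0, 0.23],
    [0.7, 0.57, -0.88, 0.39, 0, 0, 0.23],
    [0.7, 0.54, -0.89, 0.38, 0, 0, 0.23],
    [0.7, 0.52, -0.9, 0.39, 0, 0, 0.23],
    [0.7, 0.5, -0.91, 0.38, 0, 0, 0.23],
    [0.7, 0.48, -0.93, 0.39, 0, 0, 0.23],
  ],
)

```text
clock: 1.7
position: [0.3996, -0.2264, 0.0898]
ee_rot: [-3.141, 0.076, 0.0]
force: [-1.2, -0.6, 0.2]
width: 0.699
gripper_force: 0.0
```

>>> carry_out(
  commands=[
    [0.7, 0, 0, 0.7, 0, 0, 0],
    [0.7, 0, 0, 0.7, 0, 0, 0],
    [0.7, 0, 0, 0.7, 0, 0, 0],
    [0.7, 0.4, 0, 0, 0, 0, 0],
    [0.7, 0.4, 0, 0, 0, 0, 0],
    [0.7, 0.4, 0, 0, 0, 0, 0],
    [0.7, 0.4, 0, 0, 0, 0, 0],
    [0.7, 0.4, 0, 0, 0, 0, 0],
  ],
)

```text
clock: 2.5
position: [0.45, -0.2299, 0.0383]
ee_rot: [3.14, -0.075, -0.0]
force: [-3.9, -0.0, 1.8]
width: 0.699
gripper_force: 1.8
```

>>> carry_out(
  commands=[
    [0.7, 0.4, 0, 0, 0, 0, 0],
    [0.7, 0.4, 0, 0, 0, 0, 0],
    [0.7, 0.4, 0, 0, 0, 0, 0],
    [0.7, 0.4, 0, 0, 0, 0, 0],
    [0.7, 0.4, 0, 0, 0, 0, 0],
    [0.7, 0.2, 0, 0, 0, 0, 0],
    [0.7, 0, 0, 0, 0, 0, 0],
  ],
)

```text
clock: 3.2
position: [0.5058, -0.2322, 0.0378]
ee_rot: [3.141, -0.073, 0.003]
force: [0.6, -0.3, 0.0]
width: 0.705
gripper_force: 0.0
```

```bash
cat >> h.py <<'E'
def panel(save=None):
    from cell import arm
    r={}
    for n in ('scene','side'):
        im=arm.get_image(n);r[n]=im
        if save: cv2.imwrite(f'pics/{save}_{n}.png',im['pixels'][:,:,::-1])
        hsv=cv2.cvtColor(im['pixels'],cv2.COLOR_RGB2HSV)
        mk=((hsv[...,2]>170)&(hsv[...,1]<70)).astype(np.uint8)
        mk=cv2.morphologyEx(mk,cv2.MORPH_CLOSE,np.ones((5,5)))
        for k in cv2.findContours(mk,0,1)[0]:
            if cv2.contourArea(k)<800: continue
            P=np.array([plane(im,p,.042)[:2] for p in k[:,0].astype(float)])
            Q=np.c_[P@ex[:2],P@ey[:2]]*1000
            if .3<P[:,0].mean()<.7 and -.4<P[:,1].mean()<.0: print(n,'board uv',cv2.minAreaRect(Q.astype(np.float32)),'min',Q.min(0),'max',Q.max(0))
    o=arm.observe();p=o['position'];print('tcp uv',p@ex,p@ey,p[2],'F',o['force'],o['clock'])
    return r
E
python3 -c "
from h import *;panel('p1')"
```

```text
scene board uv ((602.6581420898438, -200.00189208984375), (120.21515655517578, 161.0905303955078), 0.08423910290002823) min [ 542.59499728 -280.53367001] max [ 662.79112249 -119.38522693]
side board uv ((592.2678833007812, -208.8778076171875), (89.63762664794922, 138.98268127441406), 0.22697268426418304) min [ 547.19260241 -278.27319242] max [ 637.3526459  -139.45924388]
tcp uv 0.515502805411757 -0.2074016964408246 0.037775713589414894 F [-0.08889515 -0.6038571   0.6889682 ] 3.3
```

>>> carry_out(
  commands=[
    [0.7, 0.2, 0, 0, 0, 0, 0],
    [0.7, 0.1, 0, 0, 0, 0, 0],
    [0.7, 0.1, 0, 0, 0, 0, 0],
    [0.7, 0.05, 0, 0, 0, 0, 0],
  ],
)

```text
clock: 3.7
position: [0.5135, -0.2327, 0.0375]
ee_rot: [-3.14, 0.075, 0.006]
force: [-10.0, 0.7, 8.0]
width: 0.7
gripper_force: 5.4
```

>>> carry_out(
  commands=[
    [0.7, 0.05, 0, 0, 0, 0, 0],
    [0.7, 0.05, 0, 0, 0, 0, 0],
  ],
)

```text
clock: 3.9
position: [0.5136, -0.2327, 0.0372]
ee_rot: [-3.139, 0.076, 0.013]
force: [-17.1, 1.6, 13.6]
width: 0.699
gripper_force: 8.7
```

Run:
```python
from h import *
import pickle
d=pickle.load(open('d0.pkl','rb'));print('bottle',tri(d['scene'],(367,297),d['side'],(251,224)))
plan(B(.49,-.25,.09),down(th+.35),4,.6)
R=down(th+.3)
plan(B(.588,-.305,.09),down(th+np.pi/2),12,.5,start=(B(.49,-.25,.09),down(th+.38).as_rotvec()))
```

```text
bottle (array([0.75246753, 0.00175902, 0.19270126]), np.float64(0.00179071441189053))
-- [ 0.514 -0.233  0.037]
[0.6, -0.35, 0.43, -0.53, -0.01, 0.02, -0.87],
[0.6, -0.38, 0.39, -0.53, -0.01, 0.02, -0.88],
[0.6, -0.41, 0.36, -0.52, 0.0, 0.02, -0.87],
[0.6, -0.45, 0.32, -0.53, -0.01, 0.02, -0.88],
end [ 0.4772 -0.2736  0.0901]
-- [ 0.477 -0.274  0.09 ]
[0.5, 0.24, 0.29, 0.0, 0.0, 0.0, -0.99],
[0.5, 0.2, 0.31, 0.0, 0.0, 0.0, -0.99],
[0.5, 0.17, 0.33, 0.0, 0.0, 0.0, -0.99],
[0.5, 0.14, 0.35, 0.0, 0.0, 0.0, -0.99],
[0.5, 0.11, 0.36, 0.0, 0.0, 0.0, -0.99],
[0.5, 0.07, 0.37, 0.0, 0.0, 0.0, -0.99],
[0.5, 0.03, 0.37, 0.0, 0.0, 0.0, -0.99],
[0.5, -0.01, 0.38, 0.0, 0.0, 0.0, -1.0],
-- [ 0.541 -0.313  0.09 ]
[0.5, -0.04, 0.37, 0.0, 0.0, 0.0, -0.99],
[0.5, -0.08, 0.37, 0.0, 0.0, 0.0, -1.0],
[0.5, -0.12, 0.36, 0.0, 0.0, 0.0, -0.99],
[0.5, -0.14, 0.34, 0.0, 0.0, 0.0, -1.0],
end [ 0.5725 -0.3332  0.09  ]
```

>>> carry_out(
  commands=[
    [0.7, -0.8, 0, 0, 0, 0, 0],
    [0.6, -0.5, 0.3, -1, 0, 0, -0.5],
    [0.5, 0, 0.5, -1, 0, 0, -1],
    [0.5, 0, 0.5, 0, 0, 0, -1],
    [0.5, 0, 0.5, 0, 0, 0, -1],
    [0.5, 0, 0.3, 0, 0, 0, -1],
    [0.5, 0, 0.3, 0, 0, 0, -1],
    [0.5, 0, 0.3, 0, 0, 0, -1],
  ],
)

```text
clock: 4.7
position: [0.4984, -0.2973, 0.088]
ee_rot: [2.998, 0.938, 0.002]
force: [-0.6, -0.2, -0.1]
width: 0.504
gripper_force: 0.0
```

Run:
```python
from h import *
panel('p2')
plan(B(.586,-.305,.08),down(th+np.pi/2),10,.5)
```

```text
scene board uv ((598.601318359375, -200.29043579101562), (128.9167022705078, 160.48440551757812), 0.5873124599456787) min [ 533.56257021 -280.2570039 ] max [ 662.67141975 -119.41389698]
side board uv ((590.1279907226562, -207.00411987304688), (108.94034576416016, 140.5273895263672), 0.01998981460928917) min [ 535.66042794 -277.2663537 ] max [ 644.61345559 -136.75392322]
tcp uv 0.5124759058172074 -0.2732935592616498 0.08794604271767573 F [ 0.58296864 -0.16781246  1.22791696] 4.8
-- [ 0.499 -0.298  0.088]
[0.5, 0.16, 0.28, 0.03, 0.0, 0.0, -0.92],
[0.5, 0.13, 0.29, 0.03, 0.0, 0.0, -0.92],
[0.5, 0.1, 0.3, 0.03, 0.0, 0.0, -0.92],
[0.5, 0.07, 0.31, 0.03, 0.0, 0.0, -0.92],
[0.5, 0.05, 0.32, 0.03, 0.0, 0.0, -0.92],
[0.5, 0.02, 0.32, 0.03, 0.0, 0.0, -0.92],
[0.5, -0.01, 0.32, 0.04, 0.0, 0.0, -0.92],
[0.5, -0.04, 0.32, 0.03, 0.01, 0.0, -0.92],
-- [ 0.556 -0.326  0.082]
[0.5, -0.08, 0.31, 0.04, 0.0, 0.0, -0.92],
[0.5, -0.1, 0.31, 0.03, 0.01, 0.0, -0.91],
end [ 0.5706 -0.3332  0.0801]
```

>>> carry_out(
  commands=[
    [0.5, 0.16, 0.28, 0.03, 0, 0, -0.92],
    [0.5, 0.13, 0.29, 0.03, 0, 0, -0.92],
    [0.5, 0.1, 0.3, 0.03, 0, 0, -0.92],
    [0.5, 0.07, 0.31, 0.03, 0, 0, -0.92],
    [0.5, 0.05, 0.32, 0.03, 0, 0, -0.92],
    [0.5, 0.02, 0.32, 0.03, 0, 0, -0.92],
    [0.5, -0.01, 0.32, 0.04, 0, 0, -0.92],
    [0.5, -0.04, 0.32, 0.03, 0, 0, -0.92],
  ],
)

```text
clock: 5.6
position: [0.5559, -0.3243, 0.0815]
ee_rot: [2.463, 1.95, 0.001]
force: [0.3, -0.0, -0.4]
width: 0.5
gripper_force: 0.0
```

>>> carry_out(
  commands=[
    [0.5, -0.08, 0.31, 0.04, 0, 0, -0.92],
    [0.5, -0.1, 0.31, 0.03, 0, 0, -0.92],
    [0.5, 0, 0, 0.9, 0, 0, 0],
    [0.5, 0, 0, 0.8, 0, 0, 0],
    [0.5, 0.4, 0, 0, 0, 0, 0],
    [0.5, 0.4, 0, 0, 0, 0, 0],
    [0.5, 0.4, 0, 0, 0, 0, 0],
    [0.5, 0.4, 0, 0, 0, 0, 0],
  ],
)

```text
clock: 6.4
position: [0.5723, -0.2911, 0.0384]
ee_rot: [2.273, 2.166, 0.001]
force: [-1.1, -2.3, -0.2]
width: 0.5
gripper_force: 1.2
```

Run:
```python
from h import *
panel()
from cell import arm
R=Ro.from_rotvec(arm.observe()['ee_rot']);print((down(th+np.pi/2).inv()*R).as_rotvec(), arm.observe()['joints'])
```

```text
scene board uv ((598.7603759765625, -155.44398498535156), (130.3813934326172, 137.92262268066406), 1.6977869272232056) min [ 533.00643026 -225.51786366] max [662.57318738 -84.76816396]
side board uv ((589.51708984375, -172.19552612304688), (109.54251098632812, 131.70806884765625), 0.10814671218395233) min [ 534.68942309 -238.10824714] max [ 644.23166771 -106.26693112]
tcp uv 0.5862119927118395 -0.2611702819174931 0.03838778393638584 F [0.70813809 0.96728143 0.80625386] 6.5
[-0.0015602   0.00070147 -0.00310656] [ 0.64550945  0.7186996  -0.39913258  1.69573534  0.36316007  0.79983985
  0.03400692]
```

>>> carry_out(
  commands=[
    [0.5, 0.35, 0, 0, 0, 0, 0],
    [0.5, 0.35, 0, 0, 0, 0, 0],
    [0.5, 0.35, 0, 0, 0, 0, 0],
    [0.5, 0.35, 0, 0, 0, 0, 0],
    [0.5, 0.3, 0, 0, 0, 0, 0],
    [0.5, 0.2, 0, 0, 0, 0, 0],
    [0.5, 0.1, 0, 0, 0, 0, 0],
    [0.5, 0.05, 0, 0, 0, 0, 0],
  ],
)

```text
clock: 7.3
position: [0.5742, -0.2408, 0.0373]
ee_rot: [2.274, 2.168, -0.0]
force: [-0.5, -2.9, 4.2]
width: 0.502
gripper_force: 2.0
```

>>> carry_out(
  commands=[
    [0.5, 0.1, 0, 0, 0, 0, 0],
    [0.5, 0.05, 0, 0, 0, 0, 0],
  ],
)

```text
clock: 7.5
position: [0.5743, -0.2372, 0.0373]
ee_rot: [2.275, 2.167, -0.0]
force: [-0.5, -3.9, 1.6]
width: 0.498
gripper_force: 1.8
```

>>> carry_out(
  commands=[
    [0.5, 0.1, 0, 0, 0, 0, 0],
    [0.5, 0.1, 0, 0, 0, 0, 0],
  ],
)

```text
clock: 7.7
position: [0.5742, -0.2354, 0.0373]
ee_rot: [2.275, 2.163, -0.004]
force: [-0.0, -17.9, 0.3]
width: 0.501
gripper_force: 8.6
```

>>> carry_out(
  commands=[
    [0.5, 0.05, 0, 0, 0, 0, 0],
    [0.5, 0.05, 0, 0, 0, 0, 0],
  ],
)

```text
clock: 7.9
position: [0.5742, -0.2353, 0.0373]
ee_rot: [2.275, 2.16, -0.007]
force: [-0.2, -20.8, 0.6]
width: 0.504
gripper_force: 10.4
```

>>> carry_out(
  commands=[
    [0.5, -0.6, 0, 0, 0, 0, 0],
    [0.5, -0.4, 0, -0.5, 0, 0, 0],
    [0.5, 0, 0, -1, 0, 0, 0],
    [0.5, -0.5, 0, -1, 0, 0, 0],
    [0.5, -0.5, 0, -1, 0, 0, 0],
  ],
)

```text
clock: 8.4
position: [0.5724, -0.2785, 0.1263]
ee_rot: [-2.271, -2.168, -0.002]
force: [0.3, -0.1, -0.4]
width: 0.5
gripper_force: 0.0
```

Run:
```python
from h import *
r=panel()
a=r['scene']['pixels'][240:420,130:330,::-1];b=r['side']['pixels'][165:280,290:450,::-1]
cv2.imwrite('pics/p3.png',np.hstack([cv2.resize(a,(400,360),interpolation=3),cv2.resize(b,(400,360),interpolation=3)]))
```

```text
scene board uv ((543.5648803710938, -120.66104125976562), (151.39271545410156, 238.08448791503906), 89.90420532226562) min [ 424.6462015  -196.49645266] max [662.57318738 -44.96649875]
side board uv ((588.6543579101562, -121.98551177978516), (137.12132263183594, 109.81787872314453), 89.55793762207031) min [ 534.07308165 -190.87434889] max [643.80413592 -53.53630244]
tcp uv 0.587030281027427 -0.2533392352159354 0.1289234585851843 F [ 1.1278855  -0.61513355 -0.37792222] 8.5
```

View pics/p3.png

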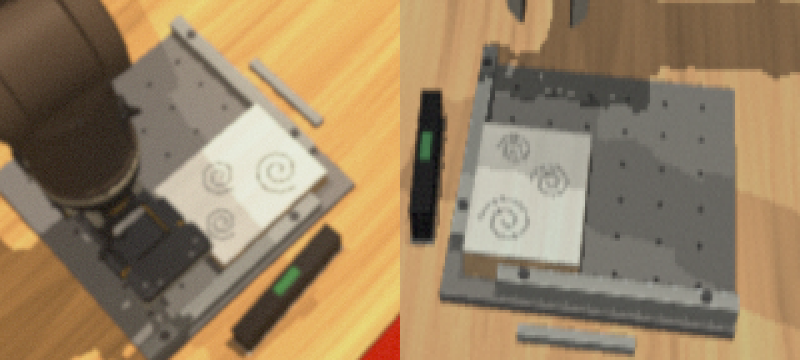

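The panel sits in the corner in both views. It is over both fence bars' inner lines, and the side rectangle spans u 534-644 and reaches v -54. I'll do one more seating press toward the far fence.

>>> carry_out(
  commands=[
    [0, 1, -0.8, 0, 0, 0, 0],
    [0, 1, -0.8, 0, 0, 0, 0],
    [0, 1, -0.8, 0, 0, 0, 0],
    [0, 1, -0.8, 0, 0, 0, 0],
    [0, 1, -0.8, 0, 0, 0, 0],
    [0, 0, 0, 1, 0, 0, 0],
    [0, 0, 0, 1, 0, 0, 0],
    [0, 0, 0, 1, 0, 0, 0],
  ],
)

```text
clock: 9.3
position: [0.4782, -0.1488, 0.0493]
ee_rot: [-2.273, -2.168, -0.001]
force: [0.4, -0.4, 1.1]
width: 0.006
gripper_force: 0.0
```

>>> carry_out(
  commands=[
    [0, 0, 0, 0.6, 0, 0, 0],
    [0, 0, 0.5, 0, 0, 0, 0],
    [0, 0, 0.2, 0, 0, 0, 0],
    [0, 0, 0.1, 0, 0, 0, 0],
  ],
)

```text
clock: 9.7
position: [0.5004, -0.1506, 0.0358]
ee_rot: [2.273, 2.167, 0.003]
force: [0.9, 0.2, -0.4]
width: 0.01
gripper_force: 0.0
```

>>> carry_out(
  commands=[
    [0, 0, 0.2, 0, 0, 0, 0],
    [0, 0, 0.1, 0, 0, 0, 0],
    [0, 0, 0.05, 0, 0, 0, 0],
  ],
)

```text
clock: 10.0
position: [0.5077, -0.1514, 0.0352]
ee_rot: [2.274, 2.167, 0.001]
force: [0.2, 0.1, -0.1]
width: 0.009
gripper_force: 0.0
```

>>> carry_out(
  commands=[
    [0, 0, 0.1, 0, 0, 0, 0],
    [0, 0, 0.05, 0, 0, 0, 0],
  ],
)

```text
clock: 10.2
position: [0.5102, -0.1515, 0.0348]
ee_rot: [-2.274, -2.167, 0.002]
force: [-5.5, 0.2, 4.2]
width: 0.007
gripper_force: 2.5
```

>>> carry_out(
  commands=[
    [0, 0, 0.1, 0, 0, 0, 0],
    [0, 0, 0.05, 0, 0, 0, 0],
  ],
)

```text
clock: 10.4
position: [0.511, -0.1516, 0.0343]
ee_rot: [-2.271, -2.164, 0.008]
force: [-15.8, 2.3, 15.4]
width: 0.008
gripper_force: 8.5
```

>>> carry_out(
  commands=[
    [0, 0, 0.1, 0, 0, 0, 0],
    [0, 0, 0, 0, 0, 0, 0],
  ],
)

```text
clock: 10.6
position: [0.511, -0.1516, 0.0339]
ee_rot: [-2.269, -2.162, 0.014]
force: [-20.1, 2.4, 17.0]
width: 0.005
gripper_force: 10.8
```

>>> carry_out(
  commands=[
    [0, 0, -0.8, 0, 0, 0, 0],
    [0, 0, -0.4, -1, 0, 0, 0],
    [0.5, 0, 0, -1, 0, 0, 0],
    [0.5, 0, 0, -1, 0, 0, 0],
    [0.5, 0, 0, -1, 0, 0, 0],
    [0.5, 0, 0, -1, 0, 0, 0],
    [0.5, 0, 0, -1, 0, 0, 0],
    [0.5, 0, 0, -1, 0, 0, 0],
  ],
)

```text
clock: 11.4
position: [0.4872, -0.1502, 0.2109]
ee_rot: [2.274, 2.167, 0.0]
force: [-0.8, 0.1, 0.0]
width: 0.469
gripper_force: 0.0
```

Run:
```python
from h import *
import pickle
d=pickle.load(open('d0.pkl','rb'));S,D=d['scene'],d['side'];W=np.load('WS.npy');WD=np.load('WD.npy')
# slope points around the knob from the depth map: grey body
hsv=cv2.cvtColor(S['pixels'],cv2.COLOR_RGB2HSV)
u,v=np.meshgrid(np.arange(335,412),np.arange(165,245))
P=W[v,u].reshape(-1,3);sat=hsv[v,u].reshape(-1,3)
m=(sat[:,1]<90)&(P[:,2]>.02)&(P[:,2]<.12)
P=P[m];best=None
rng=np.random.default_rng(0)
for _ in range(1500):
    a=P[rng.choice(len(P),3,False)];n=np.cross(a[1]-a[0],a[2]-a[0]);l=np.linalg.norm(n)
    if l<1e-4: continue
    n/=l;n*=np.sign(n[2])
    if not .7<n[2]<.92: continue
    s=(abs((P-a[0])@n)<.0015)
    if best is None or s.sum()>best.sum(): best=s
c=P[best].mean(0);n=np.linalg.svd(P[best]-c,full_matrices=False)[2][2];n*=np.sign(n[2])
print(best.sum(),len(P),'slope c',c,'n',n,'tilt',np.degrees(np.arccos(n[2])),'azim',np.degrees(np.arctan2(n[1],n[0])))
# white ring
mk=np.zeros((480,640),np.uint8);mk[185:230,350:395]=((hsv[185:230,350:395,2]>175)&(hsv[185:230,350:395,1]<60))*255
k=np.argwhere(mk)[:,::-1];print(len(k),k.min(0),k.max(0),'ell',cv2.fitEllipse(cv2.convexHull(k.astype(np.float32))))
print('grey vals',[hsv[y,x].tolist() for x,y in((350,225),(372,206),(385,212),(360,205))])
# vertical walls & back face from side cloud: box top outline
for nm,Wc in(('S',W),('D',WD)):
    q=Wc.reshape(-1,3);q=q[(q[:,2]>.098)&(q[:,2]<.118)&(q[:,0]>.5)&(q[:,0]<.9)&(q[:,1]>.0)&(q[:,1]<.4)]
    print(nm,len(q),cv2.minAreaRect((q[:,:2]*1000).astype(np.float32)))
a=S['pixels'][120:255,320:430,::-1];b=D['pixels'][275:425,280:380,::-1]
cv2.imwrite('pics/v.png',np.hstack([cv2.resize(a,(480,589),interpolation=3),cv2.resize(b,(320,589),interpolation=3)]))
```

```text
844 3823 slope c [0.58863764 0.21872522 0.0755308 ] n [ 0.06980456 -0.57380789  0.8160097 ] tilt 35.31267872646842 azim -83.06396689347831
124 [369 191] [385 217] ell ((373.5274963378906, 204.0184326171875), (23.052597045898438, 26.07414436340332), 7.328616142272949)
grey vals [[19, 44, 98], [13, 106, 58], [30, 31, 130], [16, 60, 97]]
S 1851 ((719.6271362304688, 156.32232666015625), (393.1853942871094, 322.4144592285156), 5.663408279418945)
D 3307 ((721.6768188476562, 161.2324676513672), (391.9452209472656, 319.18109130859375), 6.336349964141846)
```

View pics/v.png

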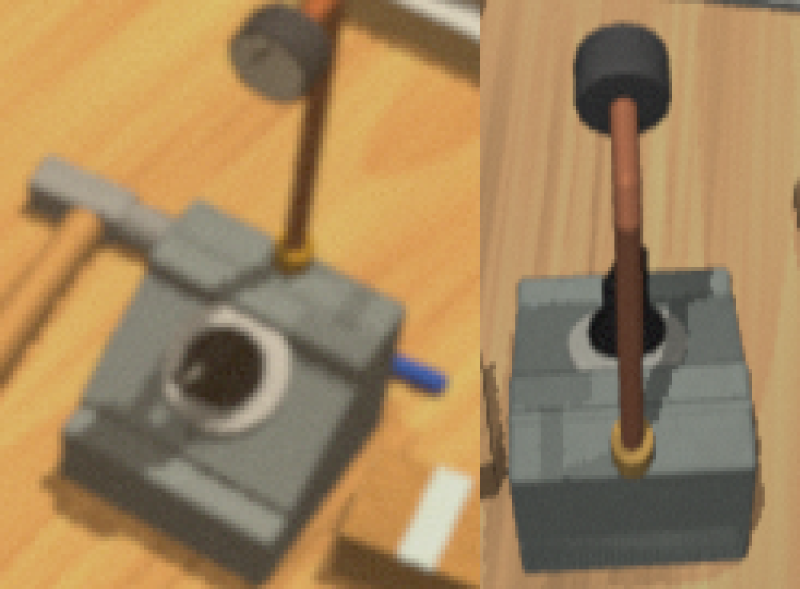

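The scene crop shows a white dial ring with a black knob at full-frame (372,204) and a light mark toward its left. The gauge face is at scene (384,132) and side (324,290). The slope fit gives a tilt of 35.3° with the front at azimuth -83°, which matches the 35° given.

```bash
cat >> h.py <<'E'
n=np.array([.0698,-.5738,.8160]);n/=np.linalg.norm(n)
az=np.arctan2(n[1],n[0])
n=np.array([np.cos(az)*np.sin(np.radians(35)),np.sin(az)*np.sin(np.radians(35)),np.cos(np.radians(35))])
c0=np.array([0.58863764,0.21872522,0.0755308])
side=np.cross([0,0,1],n);side/=np.linalg.norm(side)   # horizontal, in the slope
up=np.cross(n,side)                                    # up the slope
def vt(a): # tool square to slope, tool x at angle a clockwise from 'up'
    x=np.cos(a)*up-np.sin(a)*np.cross(n,up); z=-n
    return Ro.from_matrix(np.c_[x,np.cross(z,x),z])
E
python3 - <<'E'
from h import *
import pickle
d=pickle.load(open('d0.pkl','rb'));S,D=d['scene'],d['side']
c,r=ray(S,(372.2,203.6));k=c+r*((c0-c)@n)/(r@n);print('dial',k)
c,r=ray(D,(280+147/3.2,275+335/3.927));print('side dial',c+r*((c0-c)@n)/(r@n))
g,e=tri(S,(383.5,132),D,(324.4,288));print('gauge',g,e,'along n',(g-k)@n,'up',(g-k)@up,'side',(g-k)@side)
print('up',up,'side',side)
plan(k+.17*n-.03*up,vt(0),16,.6)
E
```

```text
dial [0.58406183 0.23297899 0.08582527]
side dial [0.58410891 0.22543462 0.08057731]
gauge [0.58361299 0.23723341 0.32150473] 0.003125188961904466 along n 0.19060384616102147 up 0.1386840970518988 side 6.819268388952944e-05
up [-0.09891672  0.81315777  0.57357644] side [ 0.99268234  0.12075501 -0.        ]
-- [ 0.487 -0.15   0.211]
[0.6, 0.67, 0.25, 0.01, 0.03, 0.38, -0.1],
[0.6, 0.66, 0.25, 0.03, 0.03, 0.38, -0.1],
[0.6, 0.66, 0.26, 0.06, 0.03, 0.38, -0.1],
[0.6, 0.66, 0.27, 0.08, 0.03, 0.38, -0.1],
[0.6, 0.65, 0.27, 0.1, 0.03, 0.38, -0.1],
[0.6, 0.64, 0.28, 0.13, 0.03, 0.38, -0.1],
[0.6, 0.63, 0.29, 0.15, 0.03, 0.38, -0.1],
[0.6, 0.62, 0.29, 0.18, 0.03, 0.38, -0.1],
-- [ 0.543 -0.019  0.209]
[0.6, 0.61, 0.3, 0.2, 0.04, 0.38, -0.1],
[0.6, 0.6, 0.31, 0.22, 0.03, 0.38, -0.1],
[0.6, 0.59, 0.32, 0.24, 0.04, 0.38, -0.1],
[0.6, 0.58, 0.32, 0.26, 0.04, 0.38, -0.11],
[0.6, 0.57, 0.33, 0.28, 0.03, 0.38, -0.11],
[0.6, 0.55, 0.34, 0.3, 0.03, 0.39, -0.1],
[0.6, 0.54, 0.34, 0.33, 0.04, 0.38, -0.11],
[0.6, 0.52, 0.35, 0.34, 0.03, 0.39, -0.1],
end [0.5987 0.1118 0.2079]
```

>>> carry_out(
  commands=[
    [0.6, 0.67, 0.25, 0.01, 0.03, 0.38, -0.1],
    [0.6, 0.66, 0.25, 0.03, 0.03, 0.38, -0.1],
    [0.6, 0.66, 0.26, 0.06, 0.03, 0.38, -0.1],
    [0.6, 0.66, 0.27, 0.08, 0.03, 0.38, -0.1],
    [0.6, 0.65, 0.27, 0.1, 0.03, 0.38, -0.1],
    [0.6, 0.64, 0.28, 0.13, 0.03, 0.38, -0.1],
    [0.6, 0.63, 0.29, 0.15, 0.03, 0.38, -0.1],
    [0.6, 0.62, 0.29, 0.18, 0.03, 0.38, -0.1],
  ],
)

```text
clock: 12.2
position: [0.5434, -0.0181, 0.208]
ee_rot: [-2.014, -2.082, -0.3]
force: [-0.9, -0.5, -0.9]
width: 0.599
gripper_force: 0.0
```

>>> carry_out(
  commands=[
    [0.6, 0.61, 0.3, 0.2, 0.04, 0.38, -0.1],
    [0.6, 0.6, 0.31, 0.22, 0.03, 0.38, -0.1],
    [0.6, 0.59, 0.32, 0.24, 0.04, 0.38, -0.1],
    [0.6, 0.58, 0.32, 0.26, 0.04, 0.38, -0.11],
    [0.6, 0.57, 0.33, 0.28, 0.03, 0.38, -0.11],
    [0.6, 0.55, 0.34, 0.3, 0.03, 0.39, -0.1],
    [0.6, 0.54, 0.34, 0.33, 0.04, 0.38, -0.11],
    [0.6, 0.52, 0.35, 0.34, 0.03, 0.39, -0.1],
  ],
)

```text
clock: 13.0
position: [0.5993, 0.1131, 0.2067]
ee_rot: [-1.741, -1.967, -0.553]
force: [0.4, -0.3, -0.1]
width: 0.603
gripper_force: 0.0
```

Run:
```python
from h import *
from cell import arm
import pickle
o=arm.observe();im=arm.get_image('wrist');pickle.dump((o,im),open('w1.pkl','wb'))
print(o['position'],(vt(0).inv()*Ro.from_rotvec(o['ee_rot'])).as_rotvec(),o['joints'],im['mtx'],im['tool_from_camera'])
cv2.imwrite('pics/w1.png',im['pixels'][:,:,::-1])
```

```text
[0.59929271 0.11310403 0.20665322] [ 0.00015301  0.00372488 -0.00046835] [ 0.55143068  0.66903405 -0.77985486  1.63001555 -0.1924675   1.01538006
  0.11446567] [[371.64829954   0.         321.96748666]
 [  0.         371.64829954 251.06310352]
 [  0.           0.           1.        ]] [[ 2.14477589e-04 -9.51557815e-01 -3.07469800e-01  8.33857624e-02]
 [ 9.99999856e-01  3.55250364e-04 -4.01872646e-04 -4.73841461e-05]
 [ 4.91633816e-04 -3.07469670e-01  9.51557755e-01 -1.37580806e-01]
 [ 0.00000000e+00  0.00000000e+00  0.00000000e+00  1.00000000e+00]]
```

View pics/w1.png

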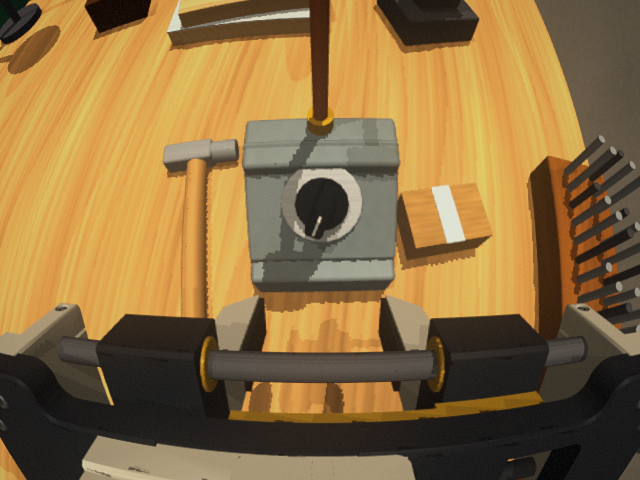

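The wrist view shows the box from the front. The dial is at (321,204), with the knob's white mark running from (322,217) to (314,235), down and slightly left. The fingers are at (245,345) and (400,345). I'll zoom in on the knob.

```bash
cat >> h.py <<'E'
def wray(o,im,p):
    K=im['mtx'];x=(np.array(p,float)-K[:2,2])/K[0,0];r=np.linalg.norm(x)
    d=np.r_[x/r*np.sin(r),np.cos(r)] if r>1e-9 else np.array([0,0,1.])
    T=im['tool_from_camera'];R=Ro.from_rotvec(o['ee_rot'])
    return R.apply(T[:3,3])+o['position'],R.apply(T[:3,:3]@d)
def wplane(o,im,p,pt,nn):
    c,d=wray(o,im,p);return c+d*((pt-c)@nn)/(d@nn)
E
python3 - <<'E'
from h import *
import pickle
o,im=pickle.load(open('w1.pkl','rb'))
k=np.array([.5841,.230,.0835])
hsv=cv2.cvtColor(im['pixels'],cv2.COLOR_RGB2HSV)
cv2.imwrite('pics/w1c.png',cv2.resize(im['pixels'][155:255,270:375,::-1],(798,600)if 0 else (630,600),interpolation=3))
# dial outer ring
x0,y0=270,155;sub=hsv[155:255,270:375]
ring=((sub[...,2]>140)&(sub[...,1]<60)).astype(np.uint8)
N,L,st,_=cv2.connectedComponentsWithStats(ring);i=1+st[1:,4].argmax()
e=cv2.fitEllipse(cv2.convexHull(np.argwhere(L==i)[:,::-1].astype(np.float32)));print('ring',e,st[i],np.array(e[0])+[x0,y0])
p=wplane(o,im,np.array(e[0])+[x0,y0],c0,n);print('ring centre wrist',p)
def loc(px,h):
    q=wplane(o,im,px,c0+h*n,n)-p;return np.round([q@side,q@up],4)
for h in (0,.02,.03):print(h,loc((322,217),h),loc((314,235),h),loc((321,204),h))
E
```

```text
ring ((57.630828857421875, 44.967159271240234), (66.51063537597656, 78.4033432006836), 165.39137268066406) [  26   13   66   73 1414] [327.63082886 199.96715927]
ring centre wrist [0.58914039 0.23378285 0.08595461]
0 [-0.0047 -0.0146] [-0.0115 -0.0303] [-0.0055 -0.0034]
0.02 [-0.0047 -0.0102] [-0.011  -0.0249] [-0.0055  0.0002]
0.03 [-0.0047 -0.008 ] [-0.0108 -0.0222] [-0.0054  0.0021]
```

View pics/w1c.png

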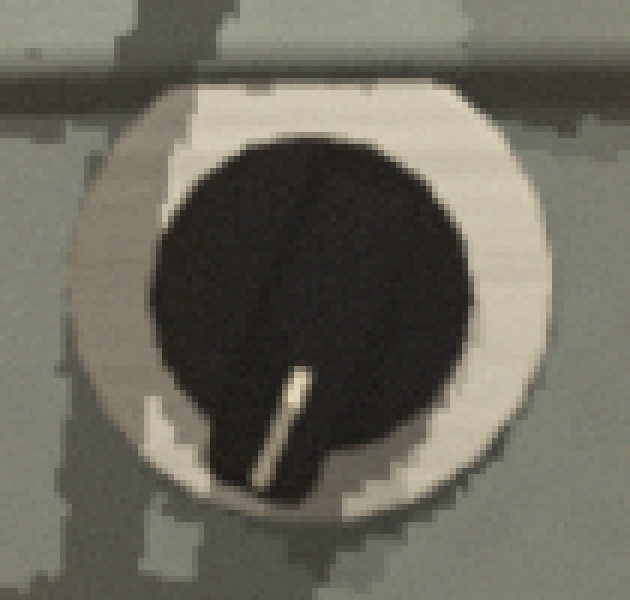

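The zoom shows the dial ring centred at full-frame (321.6,203). The bar's white mark runs (320,217)-(313,237), which puts the bar about 18° clockwise from straight up. That is 0.31 rad, leaving about 1.09 rad to go. Next I'll measure the bar height and plan the approach.

Run:
```python
from h import *
import pickle
o,im=pickle.load(open('w1.pkl','rb'))
K=im['mtx'];T=im['tool_from_camera'];R=Ro.from_rotvec(o['ee_rot'])
k=wplane(o,im,(321.6,203.3),c0,n);print('dial',k)
def dp(p):
    c,d=wray(o,im,p);dc=T[:3,:3].T@R.inv().apply(d)
    z=np.median(im['range_z'][p[1]-1:p[1]+2,p[0]-1:p[0]+2]);X=c+d*z/dc[2]
    return np.round([(X-k)@side,(X-k)@up,(X-k)@n],4)
for p in [(290,205),(355,205),(260,215),(380,215),(318,223),(315,231),(322,210),(326,195),(303,200),(340,208),(338,215),(323,193)]: print(p,dp(p))
k=(k+np.array([.584,.2330,.0858]))/2;print(k)
plan(k+.10*n,vt(.31),8,.6)
```

```text
dial [0.58443274 0.23086689 0.08432582]
(290, 205) [-0.0261 -0.0005  0.0045]
(355, 205) [ 0.0276 -0.0005  0.0042]
(260, 215) [-0.0525 -0.01   -0.0012]
(380, 215) [ 0.0499 -0.0102 -0.0023]
(318, 223) [-0.0026 -0.0068  0.0426]
(315, 231) [-0.0048 -0.0129  0.0423]
(322, 210) [0.0004 0.0028 0.0422]
(326, 195) [0.0032 0.0138 0.0424]
(303, 200) [-0.0149  0.005   0.0124]
(340, 208) [ 0.0149 -0.0017  0.0117]
(338, 215) [ 0.0133 -0.0074  0.0123]
(323, 193) [0.0011 0.0152 0.042 ]
[0.58421637 0.23193345 0.08506291]
-- [0.6   0.115 0.206]
[0.6, 0.13, -0.01, 0.34, 0.0, -0.01, 0.39],
[0.6, 0.13, -0.01, 0.33, 0.0, -0.01, 0.39],
[0.6, 0.13, -0.02, 0.34, 0.0, -0.01, 0.39],
[0.6, 0.13, -0.02, 0.33, 0.0, -0.01, 0.39],
[0.6, 0.14, -0.02, 0.34, -0.01, -0.01, 0.39],
[0.6, 0.13, -0.03, 0.33, 0.0, -0.01, 0.39],
[0.6, 0.13, -0.04, 0.34, -0.01, 0.0, 0.39],
[0.6, 0.13, -0.04, 0.33, 0.0, -0.01, 0.38],
end [0.5912 0.1749 0.1669]
```

>>> carry_out(
  commands=[
    [0.6, 0.13, -0.01, 0.34, 0, -0.01, 0.38],
    [0.6, 0.13, -0.01, 0.33, 0, -0.01, 0.38],
    [0.6, 0.13, -0.02, 0.34, 0, -0.01, 0.38],
    [0.6, 0.13, -0.02, 0.33, 0, -0.01, 0.38],
    [0.6, 0.14, -0.02, 0.34, 0, -0.01, 0.38],
    [0.6, 0.13, -0.03, 0.33, 0, -0.01, 0.38],
    [0.6, 0.13, -0.04, 0.34, 0, 0, 0.38],
    [0.6, 0.13, -0.04, 0.33, 0, 0, 0.38],
  ],
)

```text
clock: 13.85
position: [0.5903, 0.172, 0.1667]
ee_rot: [-1.998, -1.66, -0.439]
force: [-0.7, 0.1, -0.3]
width: 0.597
gripper_force: 0.0
```

Run:
```python
from h import *
import pickle
from cell import arm
o=arm.observe();im=arm.get_image('wrist');pickle.dump((o,im),open('w2.pkl','wb'))
k=np.array([.58422,.23193,.08506]);a=.3
# white mark in the second view, near where the first one should project
hsv=cv2.cvtColor(im['pixels'],cv2.COLOR_RGB2HSV)
K=im['mtx'];T=im['tool_from_camera'];R=Ro.from_rotvec(o['ee_rot'])
def pw(o,X):
    R=Ro.from_rotvec(o['ee_rot']);c=T[:3,:3].T@(R.inv().apply(X-o['position'])-T[:3,3])
    r=np.arctan2(np.hypot(c[0],c[1]),c[2]);return c[:2]/np.hypot(c[0],c[1])*r*K[0,0]+K[:2,2]
for s in (0,-.008,-.02):
    print('expect',s,pw(o,k+.042*n+s*(np.cos(a)*up+np.sin(a)*side)))
q=pw(o,k+.042*n-.012*(np.cos(a)*up+np.sin(a)*side)).astype(int)
sub=hsv[q[1]-25:q[1]+25,q[0]-20:q[0]+20]
mk=((sub[...,2]>110)).astype(np.uint8);N,L,st,ce=cv2.connectedComponentsWithStats(mk);
for i in range(1,N): print(st[i],ce[i]+q-[20,25])
print('joints',o['joints'],o['position'],((o['position']-k)@side,(o['position']-k)@up,(o['position']-k)@n))
cv2.imwrite('pics/w2.png',cv2.resize(im['pixels'][130:380,200:440,::-1],(576,600),interpolation=3))
```

```text
expect 0 [322.61695587 278.72883473]
expect -0.008 [322.68434268 291.45700391]
expect -0.02 [322.78090218 309.82669645]
[  0  13   8  16 101] [305.35643564 293.36633663]
[18 13  5 24 85] [322.02352941 295.90588235]
[ 3 31 13 15 96] [310.21875    311.05208333]
joints [ 0.41154061  0.6684429  -0.69318397  1.705895   -0.2582246   0.88093333
 -0.18133461] [0.59029246 0.17196015 0.16667813] (np.float64(-0.001213637072167029), np.float64(-0.002551382046536033), np.float64(0.10142383408629976))
```

View pics/w2.png

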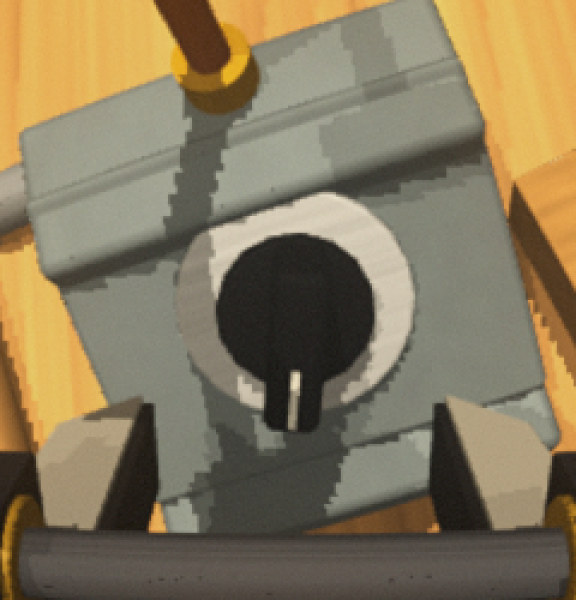

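The second wrist view shows the bar aligned with the tool's x. The mark is at (322,296) against an expected (322.7,297) for a 42 mm bar top, so the two views agree. I'll descend and grip.

>>> carry_out(
  commands=[
    [0.6, 0.03, 0.01, 0.65, 0, 0, 0],
    [0.6, 0.03, 0.01, 0.65, 0, 0, 0],
    [0.6, 0.04, 0.01, 0.65, 0, 0, 0],
    [0.6, 0, 0, 0.65, 0, 0, 0],
    [0.6, 0, 0, 0, 0, 0, 0],
  ],
)

```text
clock: 14.4
position: [0.5856, 0.2112, 0.1135]
ee_rot: [-1.994, -1.662, -0.436]
force: [-0.8, -0.6, -0.1]
width: 0.599
gripper_force: 0.0
```

>>> carry_out(
  commands=[
    [0, 0, 0, 0, 0, 0, 0],
    [0, 0, 0, 0, 0, 0, 0],
    [0, 0, 0, 0, 0, 0, 0],
    [0, 0, 0, 0, 0, 0, 0],
    [0, 0, 0, 0, 0, 0, 0],
    [0, 0, 0, 0, 0, 0, 0],
  ],
  squeeze=25,
)

```text
clock: 15.0
position: [0.5869, 0.2099, 0.115]
ee_rot: [-1.997, -1.662, -0.439]
force: [-2.6, -1.0, 3.4]
width: 0.151
gripper_force: 24.9
```

>>> carry_out(
  commands=[
    [0, 0, 0, 0, 0, 0, 0.8],
    [0, 0, 0, 0, 0, 0, 0.8],
    [0, 0, 0, 0, 0, 0, 0.8],
    [0, 0, 0, 0, 0, 0, 0.8],
    [0, 0, 0, 0, 0, 0, 0.8],
    [0, 0, 0, 0, 0, 0, 0.8],
  ],
)

```text
clock: 15.6
position: [0.5863, 0.2101, 0.1151]
ee_rot: [-2.299, -1.118, -0.257]
force: [-3.8, -2.8, 5.0]
width: 0.156
gripper_force: 25.0
```

```bash
cat > s.py <<'E'
from h import *
from cell import arm
o=arm.observe();k=np.array([.58422,.23193,.08506]);p=o['position']-k
R=Ro.from_rotvec(o['ee_rot']);x=R.apply([1,0,0])
print('side,up,n',p@side,p@up,p@n,'angle cw',np.arctan2(x@side,x@up),'F',o['force'],'M along -n',-(o['ft_torque']@n),o['ft_torque'],o['joints'].round(2),o['width'],o['gripper_force'])
E
python3 s.py
```

```text
side,up,n -0.0006209862841502716 -0.00070978151187736 0.037225456740567334 angle cw 0.7872777243619683 F [-3.82783248 -2.81238637  4.98407413] M along -n -0.06151478489012198 [-0.42960253  0.80222684  0.66903488] [ 0.26  0.7  -0.55  1.76 -0.38  0.77 -0.56] 0.1562028515603793 24.95994061231613
```

Smooth. I'll continue to the end stop (about 0.6 rad more).

>>> carry_out(
  commands=[
    [0, 0, 0, 0, 0, 0, 0.8],
    [0, 0, 0, 0, 0, 0, 0.8],
    [0, 0, 0, 0, 0, 0, 0.8],
    [0, 0, 0, 0, 0, 0, 0.8],
    [0, 0, 0, 0, 0, 0, 0.8],
    [0, 0, 0, 0, 0, 0, 0.8],
    [0, 0, 0, 0, 0, 0, 0.8],
    [0, 0, 0, 0, 0, 0, 0.4],
  ],
)

```text
clock: 16.4
position: [0.5858, 0.2106, 0.1155]
ee_rot: [-2.506, -0.387, -0.022]
force: [-4.7, -3.0, 9.0]
width: 0.15
gripper_force: 25.0
```

```bash
python3 s.py
```

```text
side,up,n -0.0010016652907196436 1.2102854172243064e-06 0.03719136323225383 angle cw 1.3864306049748676 F [-4.71549088 -3.02778765  8.96955323] M along -n -0.23345118140613863 [-0.10159509  1.04581305  1.02050906] [ 0.16  0.66 -0.39  1.77 -0.52  0.8  -1.04] 0.14986318912988403 25.019666254520416
```

>>> carry_out(
  commands=[
    [0, 0, 0, 0, 0, 0, 0.4],
    [0, 0, 0, 0, 0, 0, 0.4],
    [0, 0, 0, 0, 0, 0, 0.2],
  ],
)

```text
clock: 16.7
position: [0.5863, 0.2107, 0.1156]
ee_rot: [-2.522, -0.264, 0.016]
force: [-3.1, -2.2, 6.6]
width: 0.164
gripper_force: 27.0
```

```bash
python3 s.py
```

```text
side,up,n -0.0004783734606326951 3.498490329976795e-05 0.03720245968465438 angle cw 1.4836361673718221 F [-3.05820625 -2.24673616  6.58844245] M along -n -0.7063858540539155 [-0.06320002  0.3765865   1.12944081] [ 0.14  0.66 -0.37  1.77 -0.54  0.81 -1.12] 0.16402139450074724 27.031146814115345
```

>>> carry_out(
  commands=[
    [0, 0, 0, 0, 0, 0, 0.4],
    [0, 0, 0, 0, 0, 0, 0],
    [0, 0, 0, 0, 0, 0, 0],
  ],
  squeeze=35,
)

```text
clock: 17.0
position: [0.5865, 0.2108, 0.1156]
ee_rot: [-2.527, -0.216, 0.03]
force: [-2.7, -1.4, 7.1]
width: 0.164
gripper_force: 38.5
```

```bash
python3 s.py
```

```text
side,up,n -0.00025216619542488294 9.616858373583475e-05 0.03722946070832739 angle cw 1.5214508854109596 F [-2.7499047  -1.36255549  7.13620907] M along -n -0.9919673388049494 [-0.08336006  0.06522589  1.26335436] [ 0.14  0.65 -0.36  1.77 -0.55  0.81 -1.15] 0.1642636512567932 38.51852492429316
```

>>> carry_out(
  commands=[
    [0.6, 0, 0, 0, 0, 0, 0],
    [0.6, 0, 0, 0, 0, 0, 0],
    [0.6, 0, 0, 0, 0, 0, 0],
    [0.6, 0, 0, -0.8, 0, 0, 0],
    [0.6, 0, 0, -1, 0, 0, 0],
    [0.6, 0, 0.5, -1, 0, 0, 0],
    [0.6, 0, 0.8, -1, 0, 0, 0],
    [0.6, 0, 0.8, -1, 0, 0, 0],
  ],
)

```text
clock: 17.8
position: [0.603, 0.0988, 0.1841]
ee_rot: [-2.528, -0.213, 0.03]
force: [0.7, -0.1, -0.3]
width: 0.6
gripper_force: 0.0
```

```bash
python3 s.py
python3 - <<'E'
from h import *
r=panel('f')
from cell import arm
w=arm.get_image('wrist')['pixels'][:,:,::-1]
s=r['scene']['pixels'][:,:,::-1];d=r['side']['pixels'][:,:,::-1]
z=lambda a,w,h:cv2.resize(a,(w,h),interpolation=3)
cv2.imwrite('pics/fin.png',np.vstack([np.hstack([z(w,400,300),z(s[110:260,300:500],400,300)]),np.hstack([z(s,400,300),z(d[120:390,230:590],400,300)])]))
E
```

```text
side,up,n 0.0026162243937926702 -0.05326225598022328 0.15825648196714856 angle cw 1.5237352082814257 F [ 0.73902267 -0.07793835 -0.25261397] M along -n -0.01722906807518571 [-0.65601846 -0.12502236 -0.01039949] [ 0.28  0.59 -0.31  1.66 -0.5   1.06 -1.11] 0.5998856589113152 0.0
scene board uv ((652.2063598632812, -181.97836303710938), (31.811450958251953, 249.64266967773438), 2.9665563106536865) min [ 631.07105643 -306.87189619] max [663.79603075 -57.82829823]
side board uv ((648.3467407226562, -182.27474975585938), (107.95362091064453, 126.92979431152344), 11.856891632080078) min [ 605.03906344 -255.07399323] max [ 713.53673639 -114.20143293]
tcp uv 0.60003816526467 0.12308376094080056 0.18387291694715813 F [-0.0942662  -0.91988952 -1.01223451] 17.9
```

View pics/fin.png

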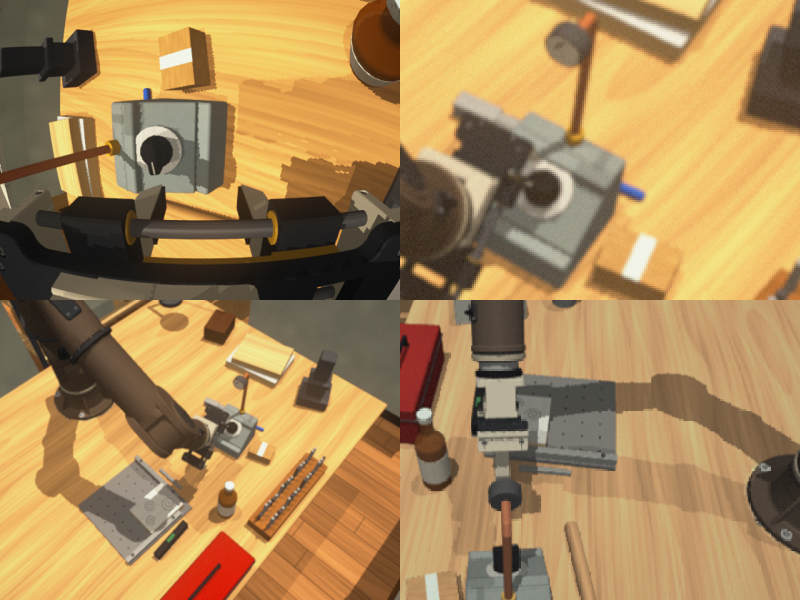

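The knob is turned, its mark now pointing along the side, and every bystander is in place. I'll check the knob angle by depth, then clear the arm.

Run:
```python
from h import *
from cell import arm
o=arm.observe();im=arm.get_image('wrist');k=np.array([.58422,.23193,.08506])
K=im['mtx'];T=im['tool_from_camera'];P=[]
for y in range(150,330):
    for x in range(170,340):
        c,d=wray(o,im,(x,y));R=Ro.from_rotvec(o['ee_rot']);dz=(T[:3,:3].T@R.inv().apply(d))[2]
        X=c+d*im['range_z'][y,x]/dz-k;q=[X@side,X@up,X@n]
        if .036<q[2]<.05 and np.hypot(*q[:2])<.03: P.append(q[:2])
P=np.array(P);v=np.linalg.svd(P-P.mean(0),full_matrices=False)[2][0]
print(len(P),P.mean(0),'angle',np.arctan2(v[0],v[1])%np.pi, cv2.minAreaRect((P*1000).astype(np.float32)))
```

```text
1029 [ 0.00194541 -0.00096974] angle 1.3867571243694692 ((0.6218395233154297, -0.3157615661621094), (41.7286262512207, 14.977609634399414), 9.821074485778809)
```

>>> carry_out(
  commands=[
    [0.6, -1, 0.5, -0.6, 0, 0, 0],
    [0.6, -1, 0.5, -0.6, 0, 0, 0],
    [0.6, -1, 0, -0.6, 0, 0, 0],
    [0.6, -1, 0, -0.6, 0, 0, 0],
    [0.6, -1, 0, -0.6, 0, 0, 0],
    [0.6, -1, 0, -0.6, 0, 0, 0],
    [0.6, -1, 0, -0.5, 0, 0, 0],
    [0.6, -0.5, 0, 0, 0, 0, 0],
  ],
)

```text
clock: 18.8
position: [0.4275, -0.0082, 0.2493]
ee_rot: [-2.528, -0.213, 0.029]
force: [0.8, -0.3, -0.2]
width: 0.6
gripper_force: 0.0
```

Run:
```python
from h import *
from cell import arm
# panel top by height in the depth maps (shadow-proof): z near .042 over the board, edges cast on z=.042
for nm in ('scene','side'):
    im=arm.get_image(nm);v,u=np.mgrid[0:480,0:640];K=im['mtx']
    W=(np.stack([(u-K[0,2])/K[0,0],(v-K[1,2])/K[1,1],np.ones_like(u)],-1)*im['range_z'][...,None]-im['t'])@im['R']
    U,V=W@ex,W@ey
    mk=(abs(W[...,2]-.0425)<.004)&(U>.45)&(U<.66)&(V>-.3)&(V<-.03)
    mk=cv2.morphologyEx(mk.astype(np.uint8),cv2.MORPH_OPEN,np.ones((3,3)))
    P=np.array([plane(im,p,.042) for p in np.argwhere(mk)[:,::-1].astype(float)])
    print(nm,len(P),cv2.minAreaRect((np.c_[P@ex,P@ey]*1000).astype(np.float32)))
    cv2.imwrite(f'pics/last_{nm}.png',im['pixels'][:,:,::-1])
print(arm.observe()['clock'],arm.observe()['position'])
```

```text
scene 3039 ((589.8381958007812, -126.5528793334961), (111.62020874023438, 140.822998046875), 0.0971977487206459)
side 1842 ((589.5927734375, -124.158935546875), (141.78118896484375, 110.03532409667969), 89.91635131835938)
18.9 [ 0.4274813  -0.00753876  0.24850171]
```

```bash
python3 -c "
from cell import arm
print(arm.sign_off())"
```

```text
the job is handed in; nothing more can be done
None
```

The job is handed in: the panel sits in the corner, measured square to within about 0.1° and pressed up against both fences, and the knob was then turned clockwise to its end stop (measured about 1.39 of 1.4 rad), finishing at 18.9 s with the arm clear and the bystanders, by eye in the last pictures, where they were.

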